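# Roll a drill core line-up and butt it on in the V-rail

### The job

Continue the run of drill core in the steel V-rail. First put the red marker pen, which lies in the way, into the blue pen tray; then roll the loose core piece along the bench, without picking it up, until its red line faces straight up. Only then lift it and lay it gently in the rail, line still facing up, its end butted up against the piece already there. Leave that piece, the dropper bottle and the loupe undisturbed.

Things in the scene. Friction and masses are not known exactly. Their poses are not given: they have to be found in the camera images.
- core: Loose granite drill core piece lying on the bench: cylinder 54 mm in diameter, 120 mm long, about 0.7 kg; soon stops rolling when let go. Origin at its centre, 27 mm above the bench. Own z runs along the core; own x points out through the red line, a 10 mm wide painted stripe along its length that runs on over both end faces to their centres. Either end may face the rail piece.
- marker: Marker pen lying on the bench beside the core, on the robot's side: 132 mm long, 16 mm in diameter, grey body, red cap with a small clip, 30 g. Origin on its axis at mid-length, 8 mm above the bench; own x along the pen towards the cap, clip on own z.
- tray: Blue open pen tray, fixed: 190 mm (own x) by 70 mm (own y) outside, walls 3 mm thick and 18 mm high, inner floor 3 mm above the bench. Origin at the centre of its underside; own z up.
- rail: Fixed angle-iron V-rail along its own y, 280 mm long: 90 degree V, V bottom 14 mm and top edges 35 mm above the bench, 48 mm wide outside; a 54 mm core in it stands wider than the rail, axis 52 mm above the bench. Origin on the bench under its middle. Stop plate at the +y end, 53 mm high; two feet 86 mm wide, 11 mm high.
- rail_piece: Piece of the same core already in the rail, against the stop plate: 54 mm in diameter, 80 mm long, 0.5 kg, loose. Origin at its centre; own y along the core (as the rail's y), own z up through its red line. The loose core belongs on its -y side.
- dropper: Small amber dropper bottle with white cap standing on the bench in front of the rail: 38 mm in diameter, 75 mm high. Origin at the centre of its underside. Leave it alone.
- core_box: Fixed white core box standing behind the core (away from the robot), parallel to it: 190 mm (own x) by 300 mm (own y), walls 55 mm high, core pieces in it up to 58 mm high. Its origin is not under it but on the bench 145 mm before its front wall, own x pointing to the box.
- loupe: Hand loupe lying flat on the bench beyond an end of the core: steel ring 42 mm in diameter with a yellow handle, 79 mm overall, 14 mm high. Origin at the centre of the ring's underside, handle along own x. Leave it alone.
There are look-alikes about, which are no part of the job. Several things look just like the tray: the one meant starts nearest to the robot's base. Leave any black look-alike of the marker alone.

How it is judged:
By the outcome, as a careful person would: the job done as asked, in the order asked, and still so for the second after the job is handed in, with the robot touching nothing.
It also fails if it takes over 66 s, if anything falls off the work surface, if the arm or the gripper's body presses on something with over 40 N, if the wrist force passes 120 N, or if a joint passes its speed limit or range.

### The arm

A 7-joint arm with a two-finger parallel gripper is mounted at the origin on the work surface. World frame = base frame: x ahead of the robot, y to its left, z up, the work surface at z = 0. Lengths are in m, angles in rad, forces in N, time in s.
With the tool pointing down it reaches from about 0.4 to 0.9 m from the base axis. Payload 5.5 kg.
Tool frame: the origin (TCP) lies midway between the tips of the shut fingers; the grasp point (between the pads) lies 19 mm behind it (manip.grip_depth is the distance from the TCP to the grasp point, in m); z points along the fingers, x is the direction in which the jaws open and shut, and the axes are right-handed (so a half turn about z gives the same grasp; the last joint's range is limited). The gripper opens to 92 mm and grips with 3 to 60 N. Pads are 19 mm wide; open, the fingers measure 130 mm over their backs; the gripper's body (75 mm by 190 mm) begins 47 mm behind the grasp point.
Start: joints at [-0.874, 0.501, -0.427, 1.55, 0.221, 1.138, -0.21], TCP at [0.273, 0.59, 0.227] pointing down, gripper open.
Joint ranges: [-2.88, 2.88], [-0.31, 2.03], [-1.54, 1.56], [0.2, 2.42], [-1.41, 4.55], [0.19, 2.02], [-2.57, 2.57]. Speed limits (rad/s): [2.57, 2.57, 3.14, 3.14, 3.14, 3.14, 3.14].

### API

Orientations are given as a unit quaternion [x, y, z, w].
In Python, from bench import manip, effector, viewer gives the robot as it stands. Calls block until the motion is done:
- manip.move_pose(position, orientation): joint-space move of the TCP to a pose.
- manip.servo_line(position, ori=None, vel=0.15): straight line of the TCP; ori=None keeps the orientation; vel is the mean speed in m/s.
- manip.movej(angles): joint-space move.
- effector.open_jaws() and effector.close(f_grip=None): open the fingers fully, or close them until they stop; f_grip is the grip in N (None keeps the last).
- manip.sleep(seconds).
- manip.solve_ik(position, orientation): joint angles nearest the present ones, or None.
- viewer.get_image(name): name is "scene" or "side" or "wrist"; returns the picture (400x640x3 uint8, red, green, blue); there is no depth.
- viewer.get_calibration(name): a dict with "vfov" (degrees; the focal length in pixels is half the picture's height over the tangent of half this angle, whatever the lens; pixels are square), "cx", "cy" (the principal point, pixels), "eye" and "attitude" of the camera in the world. Camera axes: x right, y down, z forward; pixel columns grow to the right and rows downward; lengths in m; the calibration is good to about 2 mm. A picture is of the moment at which its call begins: read the wrist's pose just before it. get_calibration takes no time and is no camera call; for the wrist camera it gives the pose at the moment of the call.
A pose or a line that the arm cannot do raises manip.PlanningError and nothing moves.
- manip.hand_in(): hands the job in, once; it reports no verdict.
Readings, each from a call of its own:
- manip.current_clock(): time.
- manip.current_q(): joint angles.
- manip.current_joint_velocities(): joint speeds.
- manip.current_tau(): joint torques, N m.
- manip.current_tool_pos(): TCP position.
- manip.current_tcp_rot(): TCP orientation.
- manip.current_force(): force on the tool from outside, world axes, zero at the start.
- manip.current_wrist_torque(): the same for the moment, N m.
- manip.current_finger_gap(): finger opening in m.
Only numpy, scipy, OpenCV 4.12 (cv2) and the standard library are available. Lean on these libraries where they do the work, as an engineer would, in place of code of your own. Each camera call takes 0.05 s, during which the arm holds its last target. There are 200 camera calls.

## Working session

There is one attempt and no reset: what is moved stays moved. The work goes in short steps, each a Python script; the robot and the scene stay as the last script left them, time stands still between calls to the robot, and variables do not carry over. Pictures are saved under pics/ and viewed, about 8 in all and at most 12, crops included, and the job is handed in when it is done.

```bash
ls; mkdir -p pics; python3 - <<'E'
from bench import manip, effector, viewer
import cv2
for n in ("scene","side","wrist"):
    c=viewer.get_calibration(n); im=viewer.get_image(n); print(n,c)
    cv2.imwrite(f"pics/{n}0.png",im[:,:,::-1])
print(manip.current_clock())
E
```

```text
pics
scene {'vfov': 56.11361632859075, 'cx': 315.57645627068786, 'cy': 203.6756592012419, 'eye': array([0.91416001, 0.70747016, 0.72837931]), 'attitude': array([ 0.22388016,  0.87385799, -0.41868563, -0.10465294])}
side {'vfov': 55.509443511686655, 'cx': 317.1715016049352, 'cy': 198.0762702975035, 'eye': array([ 0.05931398, -0.58659535,  0.84358137]), 'attitude': array([ 0.87158391, -0.32625448,  0.1222098 , -0.34491197])}
wrist {'vfov': 69.16832039335753, 'cx': 319.5274661549644, 'cy': 200.2918182334115, 'eye': array([0.1977276 , 0.62571482, 0.38425761]), 'attitude': array([0.83216628, 0.5319815 , 0.08336032, 0.13246139])}
0.15
```

View pics/scene0.png

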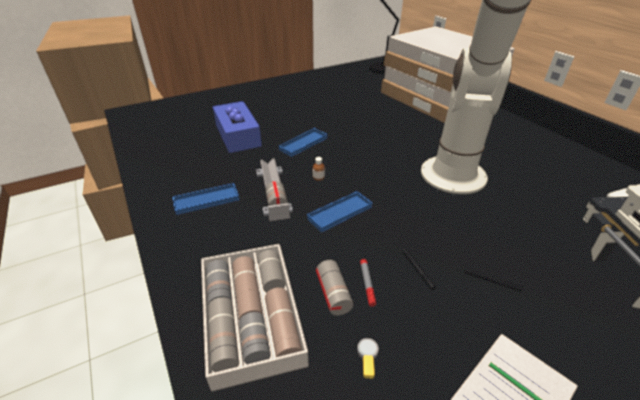

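View pics/side0.png

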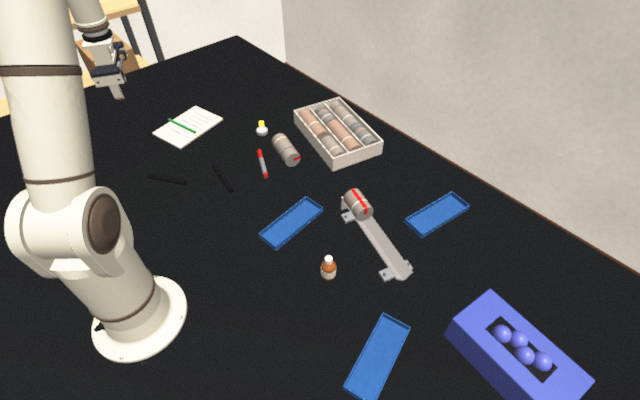

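```bash
cat > h.py <<'E'
import numpy as np, cv2
from scipy.spatial.transform import Rotation as R
from bench import manip, effector, viewer
def ray(c,uv):
    uv=np.atleast_2d(np.asarray(uv,float)); f=200/np.tan(np.radians(c["vfov"]/2))
    d=np.c_[(uv[:,0]-c["cx"])/f,(uv[:,1]-c["cy"])/f,np.ones(len(uv))]
    return np.array(c["eye"]),R.from_quat(c["attitude"]).apply(d)
def plane(c,uv,z):
    e,d=ray(c,uv); return e+d*((z-e[2])/d[:,2])[:,None]
def proj(c,P):
    f=200/np.tan(np.radians(c["vfov"]/2)); q=R.from_quat(c["attitude"]).inv().apply(np.atleast_2d(P)-c["eye"])
    return np.c_[q[:,0]/q[:,2]*f+c["cx"],q[:,1]/q[:,2]*f+c["cy"]]
def down(yaw):  # tool z down, tool x at yaw in world
    return (R.from_euler("z",yaw)*R.from_euler("x",np.pi)).as_quat()
def save(im,n,crop=None,s=1):
    if crop: x0,y0,x1,y1=crop; im=im[y0:y1,x0:x1]
    cv2.imwrite(f"pics/{n}.png",cv2.resize(im[:,:,::-1],None,fx=s,fy=s,interpolation=cv2.INTER_CUBIC))
E
python3 - <<'E'
from h import *
np.set_printoptions(precision=3,suppress=True)
C={n:viewer.get_calibration(n) for n in("scene","side","wrist")}
I={n:cv2.imread(f"pics/{n}0.png") for n in C}
for n in("scene","side"):
    hsv=cv2.cvtColor(I[n],cv2.COLOR_BGR2HSV)
    for nm,lo,hi in(("blue",(100,120,70),(115,255,255)),("red",(172,130,90),(180,255,255)),("red2",(0,170,90),(6,255,255)),("yel",(20,150,120),(35,255,255))):
        m=cv2.inRange(hsv,lo,hi); k,_,st,ce=cv2.connectedComponentsWithStats(m)
        for i in range(1,k):
            if st[i,4]>12:
                pts=np.argwhere(_==i)[:,::-1].astype(np.float32)
                print(n,nm,ce[i].round(),st[i,4],plane(C[n],ce[i],0.008)[0], cv2.minAreaRect(plane(C[n],pts,0.018 if nm=="blue" else .008)[:,:2].astype(np.float32)))
a=cv2.resize(I["scene"][235:395,290:410],None,fx=4,fy=3.7,interpolation=cv2.INTER_CUBIC)
a=cv2.resize(I["scene"][235:385,300:400],None,fx=4,fy=4,interpolation=cv2.INTER_CUBIC)
b=cv2.resize(I["side"][110:260,230:330],None,fx=4,fy=4,interpolation=cv2.INTER_CUBIC)
cv2.imwrite("pics/c1.png",np.hstack([a,b]))
E
```

```text
scene blue [302. 142.] 629 [ 0.351 -0.438  0.008] ((0.3529455065727234, -0.42353004217147827), (0.21056295931339264, 0.09286618232727051), 18.051898956298828)
scene blue [205. 198.] 1142 [ 0.779 -0.271  0.008] ((0.7773546576499939, -0.25793442130088806), (0.09501861780881882, 0.19430014491081238), 82.49687957763672)
scene blue [339. 211.] 1252 [ 0.444 -0.016  0.008] ((0.44480305910110474, -0.00887291505932808), (0.20228077471256256, 0.08867774158716202), 7.6771016120910645)
scene red2 [276. 189.] 26 [ 0.566 -0.206  0.008] ((0.5658926367759705, -0.20826879143714905), (0.07725104689598083, 0.005446193739771843), 74.37738800048828)
scene red2 [363. 261.] 13 [0.494 0.185 0.008] ((0.4935380220413208, 0.18421515822410583), (0.008480914868414402, 0.013589352369308472), 75.78022766113281)
scene red2 [371. 297.] 107 [0.542 0.287 0.008] ((0.5426969528198242, 0.2878214418888092), (0.04629431664943695, 0.01633521355688572), 55.297264099121094)
scene yel [369. 368.] 110 [0.646 0.428 0.008] ((0.6440839767456055, 0.4250275194644928), (0.04134858399629593, 0.021676689386367798), 55.76744079589844)
s
[... 1943 characters left out ...]
, -0.6606627702713013), (0.02770210988819599, 0.022758202627301216), 84.3421859741211)
side red2 [259. 152.] 38 [0.55  0.298 0.008] ((0.5505403876304626, 0.29967716336250305), (0.044293779879808426, 0.015538409352302551), 63.90456771850586)
side red2 [265. 174.] 15 [0.502 0.198 0.008] ((0.5016299486160278, 0.1969550997018814), (0.0139679666608572, 0.012758560478687286), 54.37033462524414)
side red2 [359. 198.] 54 [ 0.652 -0.073  0.008] ((0.6526356339454651, -0.07232801616191864), (0.08131672441959381, 0.008085821755230427), 74.35475158691406)
side yel [261. 123.] 32 [0.652 0.434 0.008] ((0.6525667905807495, 0.43457937240600586), (0.03342503309249878, 0.02204110473394394), 55.287803649902344)
```

View pics/c1.png

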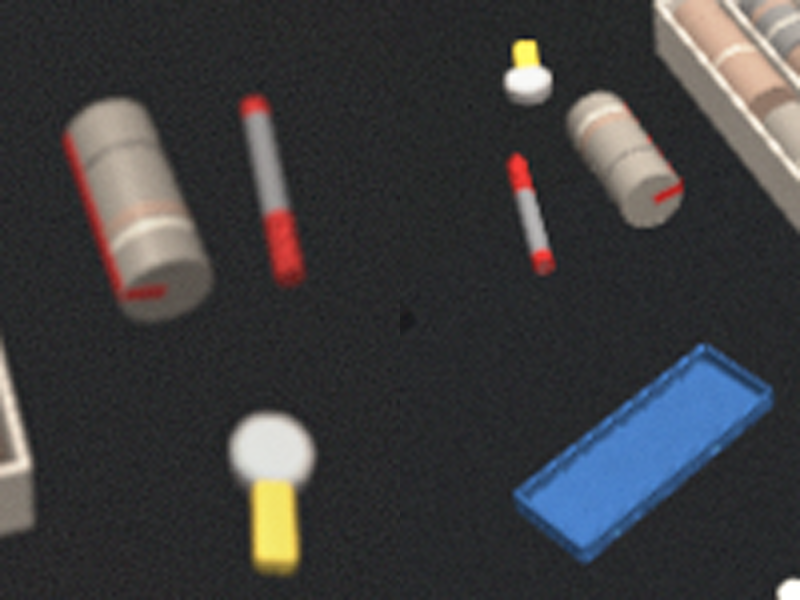

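Trays: scene (340,211) at 0.44 m, (302,142) at 0.55 m and (205,198) at 0.82 m from base → the first, side (290,222), is meant. Crop shows the core's red line on its box side, slightly above horizontal; red pen (not the black ones) about 50 mm on the robot's side. Now a closer wrist look.

```bash
python3 - <<'E'
from h import *
np.set_printoptions(precision=3,suppress=True)
import pickle
for nm,p,yaws in(("w_rail",(0.60,-0.13,0.33),(-.25,-.25+np.pi)),("w_core",(0.56,0.22,0.33),(-.45,-.45+np.pi))):
    best=None
    for y in yaws:
        q=manip.solve_ik(p,down(y)); print(nm,y,q)
        if q is not None and best is None: best=q
    manip.movej(best); manip.sleep(.2)
    c=viewer.get_calibration("wrist"); im=viewer.get_image("wrist"); save(im,nm); pickle.dump(c,open(nm+".pkl","wb")); print(c, manip.current_clock())
np.savez
E
```

```text
w_rail -0.25 [ 0.012  0.327  0.206  1.536 -0.069  1.286 -0.023]
w_rail 2.891592653589793 [-0.699  0.81   1.529  1.558 -0.809  1.55  -2.558]
{'vfov': 69.16832039335753, 'cx': 319.5274661549644, 'cy': 200.2918182334115, 'eye': array([ 0.622, -0.047,  0.488]), 'attitude': array([ 0.98 , -0.123, -0.02 ,  0.155])} 3.2083
w_core -0.45 [-0.486  0.301  0.086  1.564 -0.027  1.278 -0.846]
w_core 2.691592653589793 [-0.131  0.324 -0.372  1.551  0.121  1.289  2.173]
{'vfov': 69.16832039335753, 'cx': 319.5274661549644, 'cy': 200.2918182334115, 'eye': array([0.599, 0.295, 0.488]), 'attitude': array([ 0.962, -0.222, -0.035,  0.153])} 4.7833
```

```bash
python3 - <<'E'
import cv2,numpy as np
a=cv2.imread("pics/w_rail.png");b=cv2.imread("pics/w_core.png")
cv2.imwrite("pics/w2.png",np.vstack([a[:300],b[100:400]]))
E
```

```text
(no output)
```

View pics/w_core.png

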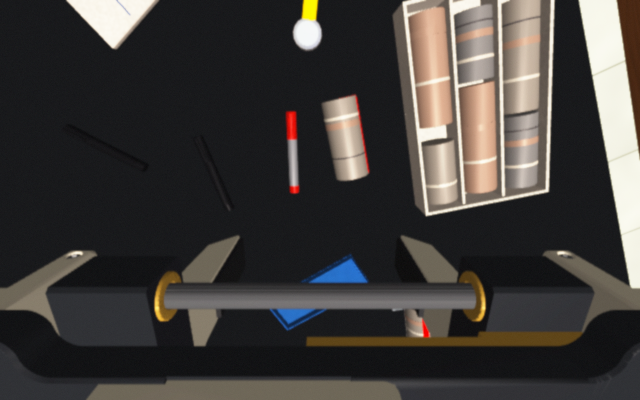

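View pics/w_rail.png

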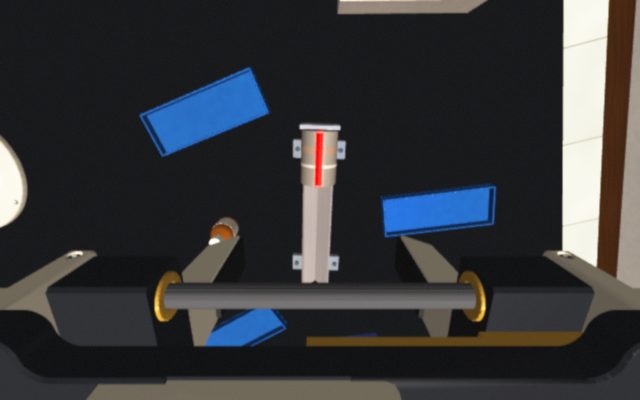

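```bash
python3 - <<'E'
from h import *
import pickle
np.set_printoptions(precision=4,suppress=True)
c=pickle.load(open("w_core.pkl","rb")); r=pickle.load(open("w_rail.pkl","rb"))
im=cv2.imread("pics/w_core.png"); ir=cv2.imread("pics/w_rail.png")
def blob(im,x0,y0,x1,y1,th=60):
    m=np.zeros(im.shape[:2],np.uint8); m[y0:y1,x0:x1]=(im[y0:y1,x0:x1].max(2)>th)
    k,l,s,_=cv2.connectedComponentsWithStats(m); i=1+np.argmax(s[1:,4]); return cv2.findContours((l==i).astype(np.uint8),0,2)[0][0][:,0,:].astype(np.float32)
def rect(cam,pts,z):
    b=cv2.boxPoints(cv2.minAreaRect(plane(cam,pts,z)[:,:2].astype(np.float32))); ce=b.mean(0)
    e=[b[1]-b[0],b[2]-b[1]]; e.sort(key=np.linalg.norm); L=e[1]; a=np.degrees(np.arctan2(L[1],L[0]))%180
    return ce,a,[np.linalg.norm(v) for v in e]
print("pen",rect(c,blob(im,275,95,310,205),.008))
k=blob(im,313,80,385,195)
for z in(.027,.035,.054): print("core",z,rect(c,k,z))
# silhouette tangent planes across middle: pixel corners
print("core corners",cv2.boxPoints(cv2.minAreaRect(k)).round(1).tolist())
# red line on core: pixels
hs=cv2.cvtColor(im,cv2.COLOR_BGR2HSV); 
def red(h,x0,y0,x1,y1):
    m=(((h[...,0]<7)|(h[...,0]>172))&(h[...,1]>150)&(h[...,2]>90)); mm=np.zeros_like(m); mm[y0:y1,x0:x1]=m[y0:y1,x0:x1]; return np.argwhere(mm)[:,::-1].astype(np.float32)
q=red(hs,313,80,385,195); print("redline px",len(q),q.mean(0))
print("cap",plane(c,red(hs,280,95,310,145).mean(0),.008))
print("tray(c)",rect(r,blob(ir,120,50,290,170,80),.018))
hr=cv2.cvtColor(ir,cv2.COLOR_BGR2HSV); q=red(hr,290,100,350,200)
print("rail line",rect(r,q,.079))
print("railpiece -y end top, rail edges (z .079,.035)",plane(r,[[319,186]],.079),plane(r,[[302.5,240],[329.5,240]],.035),plane(r,[[304,190],[331,190]],.035))
print("feet",plane(r,[[293,262],[339,263],[293,149],[346,150]],.011))
print("dropper body px (235,225)->",plane(r,[[230,226],[222,240]],.03))
print("box front edge",plane(c,[[397,15],[426,214]],[.055]))
# pen/dropper/two-view from side+scene for the core
E
```

```text
pen (array([0.5252, 0.2467], dtype=float32), np.float32(65.09825), [np.float32(0.018303417), np.float32(0.13565683)])
core 0.027 (array([0.614 , 0.2303], dtype=float32), np.float32(76.34778), [np.float32(0.0563406), np.float32(0.13049199)])
core 0.035 (array([0.6137, 0.2314], dtype=float32), np.float32(76.347885), [np.float32(0.05536396), np.float32(0.1282298)])
core 0.054 (array([0.6131, 0.2341], dtype=float32), np.float32(76.347916), [np.float32(0.053044286), np.float32(0.122857146)])
core corners [[320.3999938964844, 99.30000305175781], [356.8999938964844, 93.19999694824219], [370.79998779296875, 177.0], [334.3999938964844, 183.10000610351562]]
redline px 150 [362.2267 134.52  ]
cap [[0.5452 0.2892 0.008 ]]
tray(c) (array([ 0.4451, -0.0133], dtype=float32), np.float32(6.7974906), [np.float32(0.07221078), np.float32(0.19346343)])
rail line (array([ 0.6027, -0.1149], dtype=float32), np.float32(73.682915), [np.float32(0.009729055), np.float32(0.07847663)])
railpiece -y end top, rail edges (z .079,.035) [[ 0.5938 -0.1545  0.079 ]] [[ 0.5395 -0.2523  0.035 ]
 [ 0.5845 -0.2637  0.035 ]] [[ 0.5654 -0.1666  0.035 ]
 [ 0.608  -0.1774  0.035 ]]
feet [[ 0.5061 -0.3022  0.011 ]
 [ 0.5885 -0.3253  0.011 ]
 [ 0.5633 -0.1012  0.011 ]
 [ 0.647  -0.1241  0.011 ]]
dropper body px (235,225)-> [[ 0.4253 -0.1985  0.03  ]
 [ 0.4029 -0.2201  0.03  ]]
box front edge [[0.7384 0.3519 0.055 ]
 [0.6798 0.0729 0.055 ]]
```

```bash
python3 - <<'E'
from h import *
np.set_printoptions(precision=4,suppress=True)
yp=np.radians(65.1-90); n=np.array([np.cos(yp),np.sin(yp)])
p=np.array([.5252,.2467])-.012*n
yt=np.radians(6.8-90)
for pos,y in(((*p,.004),yp),((.4451,-.0133,.021),yt)): print(manip.solve_ik(pos,down(y)))
manip.move_pose((*p,.10),down(yp))
manip.servo_line((*p,.004),vel=.1)
print("F",manip.current_force())
effector.close(f_grip=12)
print("gap",manip.current_finger_gap())
manip.servo_line((*p,.10),vel=.15)
print("gap",manip.current_finger_gap(),manip.current_clock())
save(viewer.get_image("wrist"),"pen_held"); save(viewer.get_image("scene"),"pen_held_s")
import pickle; pickle.dump(viewer.get_calibration("wrist"),open("pen.pkl","wb"))
E
```

```text
[-0.5327  0.6383  0.0392  1.8917 -0.0406  0.6123 -0.9026]
[-0.2719  0.4723  0.2829  2.203  -0.2692  0.4978 -1.2329]
F [-0.9095 -0.0866  0.2329]
gap 0.015533748910311354
gap 0.015603756789442692 8.7917
```

```bash
python3 - <<'E'
from h import *
np.set_printoptions(precision=4,suppress=True)
yt=np.radians(6.8-90); t=(.4451,-.0133)
manip.move_pose((*t,.12),down(yt))
manip.servo_line((*t,.021),vel=.12); manip.sleep(.2)
print(manip.current_finger_gap(),manip.current_tool_pos())
effector.open_jaws(); manip.sleep(.2)
manip.servo_line((*t,.12),vel=.2)
# look pose above core, over future work area
yc=np.radians(76.3-90)
ax=np.array([np.cos(np.radians(76.3)),np.sin(np.radians(76.3))])
p=np.array([.614,.231])-.09*ax
manip.move_pose((*p,.25),down(yc)); manip.sleep(.2)
import pickle
c=viewer.get_calibration("wrist"); w=viewer.get_image("wrist"); s=viewer.get_image("scene")
pickle.dump(c,open("w3.pkl","wb")); save(w,"w3"); save(s,"s3")
a=cv2.resize(s[175:345,280:400],(424,600)); b=cv2.resize(w[0:300,220:408],(376,600))
cv2.imwrite("pics/c3.png",np.hstack([a,b])[:,:,::-1]); print(manip.current_clock(),manip.current_q())
E
```

```text
0.015715389835183526 [ 0.4457 -0.0132  0.0217]
14.5417 [-0.36    0.3741  0.1029  1.648  -0.0414  1.1226 -0.4867]
```

View pics/c3.png

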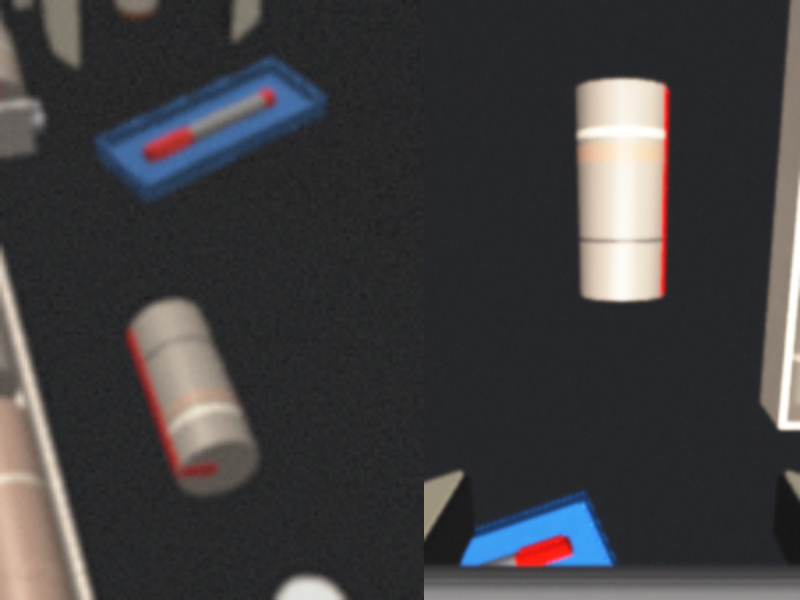

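```bash
cat >> h.py <<'E'
def redmask(im):
    h=cv2.cvtColor(im,cv2.COLOR_RGB2HSV); return ((h[...,0]<7)|(h[...,0]>172))&(h[...,1]>120)&(h[...,2]>70)
def phi(c,uv,p0,a,z0=.027,r=.027):
    """ray-cylinder hits: angle from up toward n (right of axis), and position along axis"""
    e,d=ray(c,uv); A=np.array([*a,0.]); n=np.array([a[1],-a[0],0]); o=e-np.array([*p0,z0])
    B=np.array([n,[0,0,1]]); o2=B@o; d2=d@B.T
    aa=(d2**2).sum(1); bb=d2@o2; D=bb**2-aa*(o2@o2-r*r); t=(-bb-np.sqrt(np.maximum(D,0)))/aa
    h=o2+d2*t[:,None]; return np.degrees(np.arctan2(h[:,0],h[:,1])),(o+d*t[:,None])@A,D>0
def core_from(im,c,box,th=60,z0=.027):
    x0,y0,x1,y1=box; m=np.zeros(im.shape[:2],np.uint8); m[y0:y1,x0:x1]=im[y0:y1,x0:x1].max(2)>th
    k,l,s,_=cv2.connectedComponentsWithStats(m); i=1+np.argmax(s[1:,4]); x,y,w,h,_=s[i]
    L,Rr=[],[]
    for v in range(y+int(.15*h),y+int(.85*h)):
        u=np.flatnonzero(l[v]==i); L.append((u[0]-.5,v)); Rr.append((u[-1]+.5,v))
    def mid(l_,r_):
        e,dl=ray(c,l_); _,dr=ray(c,r_); d=dl/np.linalg.norm(dl,axis=1)[:,None]+dr/np.linalg.norm(dr,axis=1)[:,None]
        return e+d*((z0-e[2])/d[:,2])[:,None]
    P=mid(L,Rr)[:,:2]; vx,vy,px,py=cv2.fitLine(P.astype(np.float32),cv2.DIST_HUBER,0,.01,.01).ravel()
    a=np.array([vx,vy]); a*=np.sign(a[1]); q=np.array([px,py])
    pts=np.argwhere(l==i)[:,::-1]; s_=(plane(c,pts,z0+.027)[:,:2]-q)@a
    lo,hi=np.percentile(s_,[.2,99.8]); return q+a*(lo+hi)/2,a,hi-lo,l==i
E
python3 - <<'E'
from h import *
import pickle
np.set_printoptions(precision=4,suppress=True)
c=pickle.load(open("w3.pkl","rb")); im=cv2.imread("pics/w3.png")[:,:,::-1].copy()
p,a,L,m=core_from(im,c,(280,30,350,165)); print(p,np.degrees(np.arctan2(a[1],a[0])),L, c["eye"])
uv=np.argwhere(redmask(im)&m)[:,::-1]; f,s,ok=phi(c,uv,p,a); print("wrist phi",np.percentile(f,[2,10,50,90]),len(uv))
for n,bx in(("scene",(300,235,360,325)),("side",None)):
    cs=viewer.get_calibration(n); I=cv2.imread("pics/s3.png" if n=="scene" else "pics/side0.png")[:,:,::-1].copy()
    q=np.argwhere(redmask(I))[:,::-1]; f,s,ok=phi(cs,q,p,a); k=ok&(abs(s)<.05); print(n,k.sum(),np.percentile(f[k],[2,10,50,90,98]) if k.any() else "")
E
```

```text
[0.6143 0.234 ] 76.147316 0.12080819439319831 [0.6134 0.225  0.4073]
wrist phi [60.626  62.0573 71.5601 86.0685] 332
scene 100 [59.3896 61.0769 70.0548 83.2021 86.6901]
side 0
```

```bash
cat > push.py <<'E'
import sys
from h import *
import pickle
np.set_printoptions(precision=4,suppress=True)
def look(tag,p,a,yaw):
    manip.move_pose((*(p-.09*a),.25),down(yaw)); manip.sleep(.2)
    c=viewer.get_calibration("wrist"); im=viewer.get_image("wrist"); save(im,tag); pickle.dump(c,open(tag+".pkl","wb"))
    u,v=proj(c,[*p,.027])[0].round().astype(int)
    P,A,L,m=core_from(im,c,(u-60,max(v-90,0),u+60,v+90))
    f,s,ok=phi(c,np.argwhere(redmask(im)&m)[:,::-1],P,A)
    print(tag,"core",P,np.degrees(np.arctan2(A[1],A[0])),L,"phi",np.percentile(f,[2,10,50,90,98]),"t",manip.current_clock()); return P,A
def push(p,a,dist,z=.008,fwd=True):
    """roll by dist along -n (dist>0) with one finger of the open jaws"""
    n=np.array([a[1],-a[0]]); yaw=np.arctan2(n[1],n[0]); s=-np.sign(dist)
    manip.move_pose((*p,.10),down(yaw)); manip.servo_line((*p,z),vel=.12)
    q=p+s*n*.016; manip.servo_line((*q,z),vel=.06)
    q=p+s*n*(.019+abs(dist)); manip.servo_line((*q,z),vel=.025); print("F",manip.current_force())
    manip.sleep(.2)
    e=p-dist*n; manip.servo_line((*e,z),vel=.05); manip.servo_line((*e,.12),vel=.2)
    return e,yaw
E
python3 - <<'E'
from push import *
p=np.array([.6143,.234]); t=np.radians(76.15); a=np.array([np.cos(t),np.sin(t)])
e,y=push(p,a,.029); look("w4",e,a,y)
E
```

```text
F [-0.2608 -0.2275 -0.2489]
w4 core [0.5863 0.2409] 76.38402 0.12150636727296764 phi [ 9.3654 10.1527 19.1537 27.9608 29.7502] t 20.4167
```

```bash
python3 - <<'E'
from push import *
p=np.array([.5863,.2409]); t=np.radians(76.3); a=np.array([np.cos(t),np.sin(t)])
e,y=push(p,a,.0098); P,A=look("w5",e,a,y)
s=viewer.get_image("scene"); w=cv2.imread("pics/w5.png")[:,:,::-1]
f,ss,ok=phi(viewer.get_calibration("scene"),np.argwhere(redmask(s))[:,::-1],P,A); k=ok&(abs(ss)<.05); print("scene",k.sum(),np.percentile(f[k],[2,50,98]) if k.any() else "")
a=cv2.resize(s[235:345,290:400],(400,400)); b=cv2.resize(w[20:180,240:400],(400,400))
cv2.imwrite("pics/c5.png",np.hstack([a,b])[:,:,::-1])
E
```

```text
F [ 0.6197 -0.7238  0.3185]
w5 core [0.5667 0.2455] 76.01182 0.12159673169811294 phi [-35.303  -32.9865 -23.8098 -15.0051 -13.7308] t 25.5083
scene 127 [-46.1678 -30.3401 -18.8125]
```

View pics/c5.png

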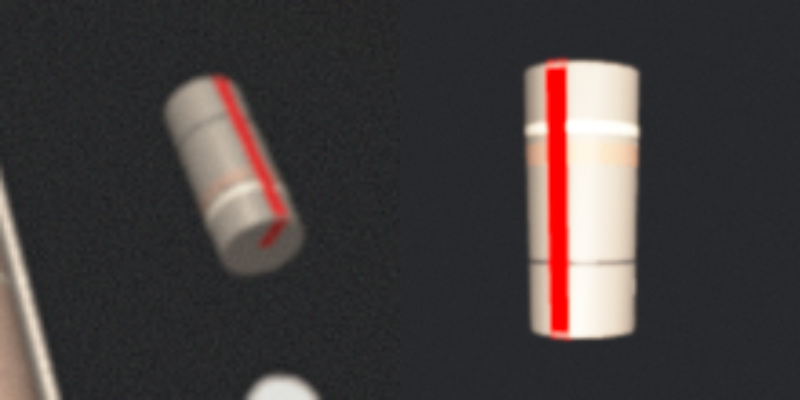

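```bash
cat >> push.py <<'E'
def trap(p,a,shift,z=.008):
    n=np.array([a[1],-a[0]]); yaw=np.arctan2(n[1],n[0]); q=p+n*shift
    manip.move_pose((*q,.10),down(yaw)); manip.servo_line((*q,z),vel=.12)
    effector.close(f_grip=5); manip.sleep(.1); print("gap",manip.current_finger_gap(),manip.current_tool_pos())
    return np.array(manip.current_tool_pos()[:2])
def readphi(tag,P,A,z0=.027):
    for nm in("wrist","scene"):
        c=viewer.get_calibration(nm); im=viewer.get_image(nm); save(im,tag+nm)
        f,s,ok=phi(c,np.argwhere(redmask(im))[:,::-1],P,A,z0); k=ok&(abs(s)<.056)
        print(nm,k.sum(),np.percentile(f[k],[2,50,98]) if k.any() else "",s[k].min() if k.any() else "",manip.current_clock())
E
python3 - <<'E'
from push import *
p=np.array([.5667,.2455]); t=np.radians(76.1); a=np.array([np.cos(t),np.sin(t)])
e=trap(p,a,.0113); readphi("g1",e,a)
w=cv2.imread("pics/g1wrist.png"); s=cv2.imread("pics/g1scene.png")
cv2.imwrite("pics/c6.png",np.hstack([cv2.resize(s[225:355,270:400],(400,400)),cv2.resize(w[100:360,190:450],(400,400))]))
E
```

```text
gap 0.05375763933614304 [0.5778 0.2428 0.0081]
wrist 2855 [-5.7471  4.0563 13.9693] -0.020631748343340275 28.0417
scene 105 [-11.6775  -1.2967   9.2939] -0.02035853351726719 28.0917
```

View pics/c6.png

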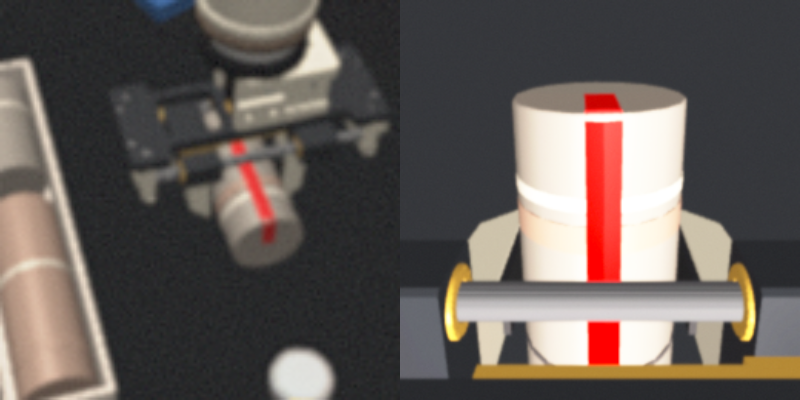

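```bash
python3 - <<'E'
from push import *
t=np.radians(73.85); a=np.array([np.cos(t),np.sin(t)]); n=np.array([a[1],-a[0]]); yaw=np.arctan2(n[1],n[0])
effector.close(f_grip=40); manip.sleep(.1)
x=np.array(manip.current_tool_pos()); z0=x[2]
x[2]=.13; manip.servo_line(x,vel=.12); print("gap",manip.current_finger_gap(),manip.current_force())
P=np.array([.6027,-.1149])-.108*a
print(manip.solve_ik((*P,.034),down(yaw)))
manip.move_pose((*P,.14),down(yaw)); manip.servo_line((*P,.055),vel=.08); manip.sleep(.2)
print("F",manip.current_force(),manip.current_tool_pos(),z0)
c=viewer.get_calibration("wrist"); w=viewer.get_image("wrist"); s=viewer.get_image("scene"); d=viewer.get_image("side")
for i,m in((w,"h1w"),(s,"h1s"),(d,"h1d")): save(i,m)
pickle.dump(c,open("h1w.pkl","wb"))
cv2.imwrite("pics/c7.png",np.vstack([np.hstack([cv2.resize(s[140:250,220:330],(300,300)),cv2.resize(d[170:290,320:440],(300,300))]),cv2.resize(w[100:300,120:520],(600,300))])[:,:,::-1]); print(manip.current_clock())
E
```

```text
gap 0.052982911790767945 [ 0.1618  0.1909 -6.2518]
[ 0.2334  0.6435  0.1165  1.785  -0.1061  0.7191  0.1249]
F [-0.7755  0.2218 -4.9679] [ 0.573  -0.2187  0.0556] 0.00808031689116875
32.8333
```

View pics/c7.png

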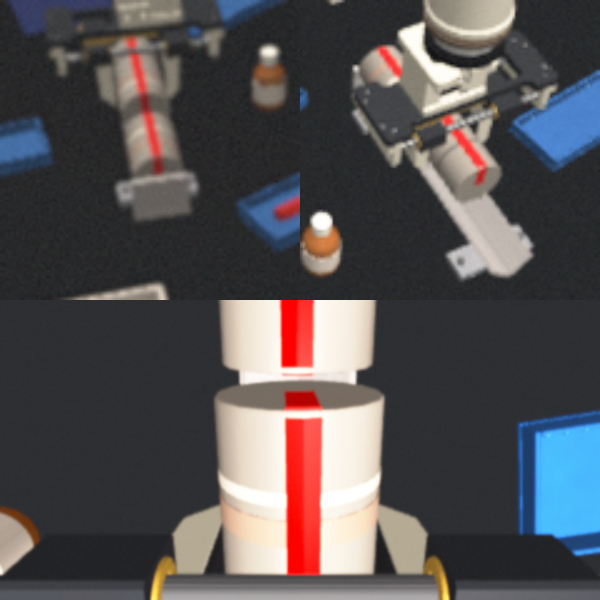

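```bash
python3 - <<'E'
from push import *
c=pickle.load(open("h1w.pkl","rb")); w=cv2.imread("pics/h1w.png")[:,:,::-1].copy()
t=np.radians(73.85); a=np.array([np.cos(t),np.sin(t)]); n=np.array([a[1],-a[0]]); T=np.array([.573,-.2187])
g=w.max(2)>75; rm=redmask(w)
for nm,rows,z in(("rail",range(112,140,4),.052),("held",range(176,216,5),.0745)):
    for v in rows:
        u=np.flatnonzero(g[v,240:400])+240
        k=np.split(u,np.flatnonzero(np.diff(u)>2)+1); u=max(k,key=len)
        e,d=ray(c,[(u[0]-.5,v),(u[-1]+.5,v)]); d/=np.linalg.norm(d,axis=1)[:,None]; b=d.sum(0); q=(e+b*(z-e[2])/b[2])[:2]
        r=np.flatnonzero(rm[v,240:400])+240; f,_,_=phi(c,[(r[0]-.5,v),(r[-1]+.5,v)],q,a,z)
        print(nm,v,u[0],u[-1],"lat mm %.2f along %.1f"%((q-T)@n*1e3,(q-T)@a*1e3),"phi",f.round(1),f.mean().round(2))
# end of rail piece (top edge z .079 at line), end of held core (top edge z .1015)
print("rail end along",(plane(c,[[120+299/1.5,100+72/1.5]],.079)[0,:2]-T)@a,"held end",(plane(c,[[120+303/1.5,100+110/1.5]],.1015)[0,:2]-T)@a)
E
```

```text
rail 112 266 370 lat mm 0.07 along 82.2 phi [-10.8  10.2] -0.31
rail 116 267 369 lat mm 0.07 along 80.1 phi [-10.8  10.2] -0.31
rail 120 267 369 lat mm 0.06 along 78.1 phi [-10.9  10.3] -0.31
rail 124 267 369 lat mm 0.06 along 76.0 phi [-10.9  10.3] -0.31
rail 128 267 369 lat mm 0.06 along 73.9 phi [-11.   10.4] -0.31
rail 132 268 369 lat mm 0.32 along 71.8 phi [-11.6   9.8] -0.89
rail 136 268 368 lat mm 0.05 along 69.6 phi [-11.1  10.4] -0.31Traceback (most recent call last):
  File "<stdin>", line 10, in <module>
IndexError: index 0 is out of bounds for axis 0 with size 0
```

```bash
python3 - <<'E'
from push import *
c=pickle.load(open("h1w.pkl","rb"))
t=np.radians(73.85); a=np.array([np.cos(t),np.sin(t)]); A=np.array([*a,0]); T=np.array([.573,-.2187])
f=lambda u,v,z:(plane(c,[[120+u/1.5,100+v/1.5]],z)[0,:2]-T)@a
print("rail end along %.4f held end %.4f"%(f(299,72,.079),f(303,110,.1015)))
x=np.array(manip.current_tool_pos()); x[2]=.0345; manip.servo_line(x,vel=.03); manip.sleep(.15)
F0=np.array(manip.current_force()); print("F0",F0,manip.current_tool_pos())
for i in range(24):
    x=x+A*.0006; manip.servo_line(x,vel=.02)
    F=np.array(manip.current_force())
    if (F-F0)@A<-2.5: break
print("steps",i,F-F0,manip.current_tool_pos())
for j in range(8):
    x[2]-=.0004; manip.servo_line(x,vel=.01); G=np.array(manip.current_force())
    if G[2]-F0[2]>4: break
print("down",j,G,manip.current_tool_pos(),manip.current_clock())
w=viewer.get_image("wrist"); s=viewer.get_image("side"); save(w,"p1w")
cv2.imwrite("pics/c8.png",np.vstack([cv2.resize(w[100:300,120:520],(600,300)),cv2.resize(s[170:290,300:540],(600,300))])[:,:,::-1])
E
```

```text
rail end along 0.0668 held end 0.0599
F0 [ 0.1021 -0.5364 -4.622 ] [ 0.573  -0.2187  0.0348]
steps 11 [-1.5496 -2.8478 -0.6404] [ 0.5745 -0.2127  0.0346]
down 2 [-3.4403 -4.7083 -0.4869] [ 0.5746 -0.2124  0.0338] 37.5667
```

View pics/c8.png

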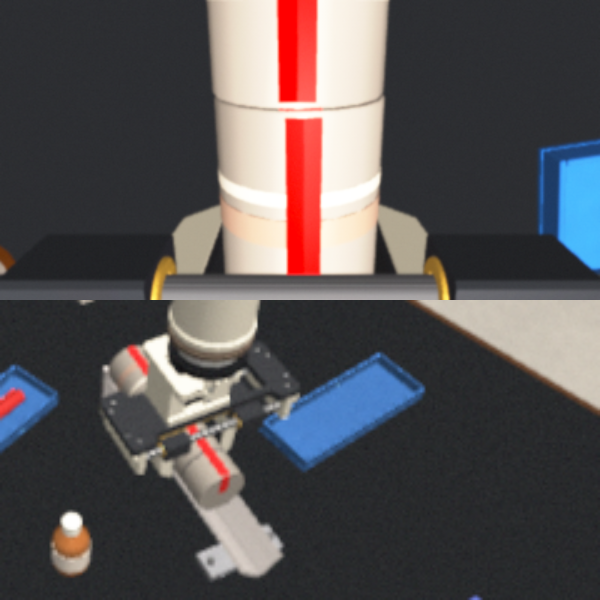

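```bash
python3 - <<'E'
from push import *
print("F",manip.current_force(),manip.current_tool_pos())
x=np.array(manip.current_tool_pos())
effector.close(f_grip=8); manip.sleep(.1); print("F",manip.current_force())
effector.open_jaws(); manip.sleep(.2); print("F",manip.current_force())
t=np.radians(73.85); a=np.array([np.cos(t),np.sin(t)])
x[2]=.15; manip.servo_line(x,vel=.12)
P=x[:2]-.05*a; yaw=t-np.pi/2
manip.move_pose((*P,.30),down(yaw)); manip.sleep(.3)
c=viewer.get_calibration("wrist"); w=viewer.get_image("wrist"); s=viewer.get_image("scene"); save(w,"f1w")
C=x[:2]; m=redmask(w); uv=np.argwhere(m)[:,::-1]; f,ss,ok=phi(c,uv,C,a,.052)
for lo,hi in((-.055,.055),(.065,.135)):
    k=ok&(ss>lo)&(ss<hi)&(abs(f)<40); print(k.sum(),np.percentile(f[k],[2,50,98]))
print(manip.current_clock())
cv2.imwrite("pics/c9.png",np.hstack([cv2.resize(w[0:300,190:450],(433,500)),cv2.resize(s[130:380,190:400],(360,500))])[:,:,::-1])
E
```

```text
F [-3.0432 -4.0945  0.1663] [ 0.5747 -0.2124  0.0338]
F [-3.8621 -3.5207  0.4738]
F [-0.6603  0.6038 -0.1754]
552 [-7.4927  0.6659  9.0673]
481 [-7.3511  0.2437  9.8526]
41.175
```

View pics/c9.png

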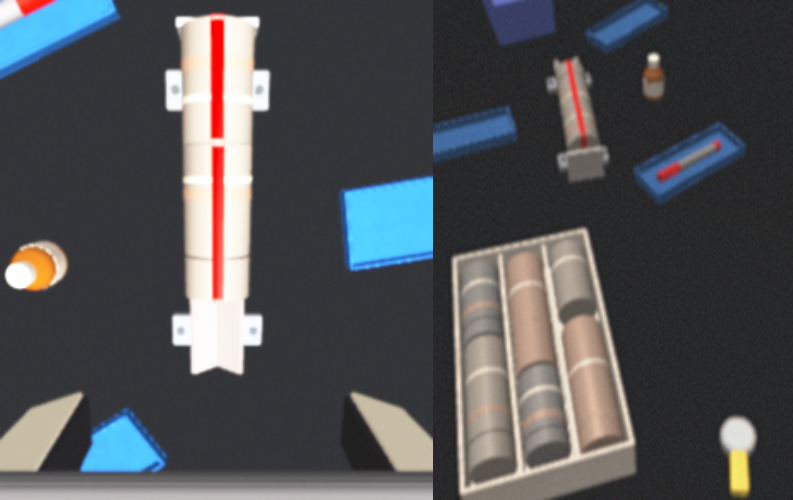

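```bash
python3 -c "
from bench import manip
manip.hand_in(); print(manip.current_clock())"
```

```text
the job is handed in; nothing more can be done
the job is handed in; nothing more can be done
```

The job is done and was handed in at about 41 s of the 66 s limit, with the gripper clear of everything.

- **Marker:** I put the red marker pen in the blue tray nearest the base. I let it go about 13 mm above the tray floor, because the open jaws would have hit the walls lower down.
- **Rolling:** I rolled the core on the bench with the open jaws. The second push overshot by about 24°, so I rolled it back between the closing jaws until the line faced up.
- **Placing:** I then lifted it and lowered it into the rail. I slid it against the piece already there until I felt about 3 N of contact, which rose to about 5 N while seating, then released it.

**Last checks:**
- **Line angle:** The wrist camera puts the core's line about 0.7° off straight up, and the rail piece's about 0.2°. While the core was gripped on the bench the two cameras disagreed (+4° wrist, −1° scene). I judged it to be about +2° from its outline and did not correct it.
- **Joint:** The two pieces look butted together. There is a short pale break in the red line at the joint, which I took to be bevelled end edges and did not measure.
- **Other things:** The pen is in the tray. By eye, the dropper bottle, loupe and rail piece look undisturbed.

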